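# Make up the machine-wash kit and the hand-wash kit

## Task

Make up two laundry kits on the folding counter: the carton of tablets and the spray bottle go into the small two-compartment tray, and the squat jar, the capped liquid bottle and the scrubbing brush go into the large three-compartment tray. Stand each thing upright on the tray floor in a compartment of its own (the brush, bristles down, in the long one) and let go of it. The bar of soap and the mug are in neither kit: leave them where they are.

Things in the scene. Friction and masses are not known exactly. Their poses are not given: they have to be found in the camera images.
- small_tray: Small divided tray, 100 (x) by 196 (y) mm, two compartments 92 x 92 mm inside, centres at (0, +48) and (0, -48) mm. Grey plastic, loose, 0.7 kg; 32 mm high, walls and floor 4 mm. Origin: underside centre; x away from the robot (within 0.2 rad). Lips (70 mm long) stick out 12 mm at the rim of both y ends.
- large_tray: Large divided tray, 179 (x) by 196 (y) mm. Compartments inside: a long one nearest the robot, 75 (x) by 188 (y) mm, centre (-48, 0) mm; behind it two of 92 x 92 mm, centres (39.5, +48) and (39.5, -48) mm. Grey plastic, loose, 0.7 kg; 32 mm high, walls and floor 4 mm. Origin: underside centre; x away from the robot (within 0.2 rad). Lips (70 mm long) stick out 12 mm at the rim of both y ends.
- liquid_bottle: White bottle of liquid detergent, grey cap, standing, 148 mm high, 0.25 to 0.5 kg. Flat rounded body 72 (x) by 50 (y) mm up to z = 90 mm, shoulder narrowing to the round cap, 40 mm across, z = 110 to 148 mm. Grip by the cap or across the 50 mm. Origin: underside centre.
- spray_bottle: Trigger spray bottle, standing, 164 mm high, 0.2 to 0.42 kg. White round body 58 mm across up to z = 88 mm, narrowing to a 30 mm neck at 116 mm; black head 22 mm wide (y), z = 132 to 164 mm, x = -40 to 22 mm, nozzle to x = -48 mm, trigger hanging below the nozzle end. Grip across the head, over the body. Origin: underside centre.
- paste_jar: Squat round amber jar of stain paste, black lid, 68 mm high; glass 60 mm across, lid 63 mm across from z = 46 mm up; 0.17 to 0.35 kg. Origin: underside centre.
- tablet_carton: Upright brown cardboard carton of washing tablets with a pale paper band, 75 (x) by 45 (y) mm, 98 mm high; rigid; 0.2 to 0.4 kg. Origin: underside centre.
- scrub_brush: Wooden scrubbing brush lying bristles down, 105 mm long (x), 48 mm wide (y), 50 mm high: stiff bristles (100 x 42 mm) up to z = 25 mm, wooden back above; 0.11 to 0.23 kg. Origin: underside centre.
- soap: Bar of white soap on a flat wooden dish, 70 (x) by 44 (y) mm, 26 mm high, among the stock. In neither kit: leave it. Origin: underside centre.
- mug: White coffee mug, 76 mm across, 90 mm high, handle at +y, beyond the stock. In neither kit: leave it. Origin: underside centre.
Things that resemble listed ones, but are neither listed nor needed, are in the scene too. What is shaped like the scrub_brush but pink or red is not meant.

How it is judged (in metres and radians):
At the end, for the whole second after the job is handed in: Carton and spray bottle in the small tray; brush in the long, jar and bottle in the square compartments of the large tray; each on the tray floor (underside within 10 mm of the tray's), upright within 0.12 rad, at rest. Trays flat on the counter (0.05 rad, 6 mm). Soap and mug moved under 25 mm (x of tablet_carton in the frame of small_tray between -0.046 and 0.046 m and y of tablet_carton in the frame of small_tray between -0.094 and 0.094 m and z of tablet_carton in the frame of small_tray between -0.002 and 0.01 m and angle between each of tablet_carton, spray_bottle, paste_jar, liquid_bottle, scrub_brush's own z axis and vertical below 0.12 rad and linear speed of each of tablet_carton, spray_bottle, paste_jar, liquid_bottle, scrub_brush below 0.02 m/s and angular speed of each of tablet_carton, spray_bottle, paste_jar, liquid_bottle, scrub_brush below 0.2 rad/s and x of spray_bottle in the frame of small_tray between -0.046 and 0.046 m and y of spray_bottle in the frame of small_tray between -0.094 and 0.094 m and z of spray_bottle in the frame of small_tray between -0.002 and 0.01 m and x of paste_jar in the frame of large_tray between -0.0855 and 0.0855 m and y of paste_jar in the frame of large_tray between -0.094 and 0.094 m and z of paste_jar in the frame of large_tray between -0.002 and 0.01 m and x of liquid_bottle in the frame of large_tray between -0.0855 and 0.0855 m and y of liquid_bottle in the frame of large_tray between -0.094 and 0.094 m and z of liquid_bottle in the frame of large_tray between -0.002 and 0.01 m and x of scrub_brush in the frame of large_tray between -0.0855 and 0.0855 m and y of scrub_brush in the frame of large_tray between -0.094 and 0.094 m and z of scrub_brush in the frame of large_tray between -0.002 and 0.01 m and x of scrub_brush in the frame of large_tray below -0.0085 m and x of each of paste_jar, liquid_bottle in the frame of large_tray above -0.0085 m and angle between each of small_tray, large_tray's own z axis and vertical below 0.05 rad and height (world z) of small_tray between -0.006 and 0.006 m and height (world z) of large_tray between -0.006 and 0.006 m); the robot touches nothing.
It fails at once if the bar of soap is moved more than 25 mm (distance of soap from where it was at the start of the episode above 0.025 m).
It fails at once if the mug is moved more than 25 mm (distance of mug from where it was at the start of the episode above 0.025 m).
It also fails if it takes over 136 s, if anything falls off the work surface, if the arm or the gripper's body presses on something with over 40 N, if the wrist force passes 120 N, or if a joint passes its speed limit or range.

## Robot

A 6-joint arm with a two-finger parallel gripper is mounted at the origin on the work surface. World frame = base frame: x ahead of the robot, y to its left, z up, the work surface at z = 0. Lengths are in m, angles in degrees, forces in N, time in s.
With the tool pointing down it reaches from about 0.4 to 0.825 m from the base axis. Payload 7 kg.
Tool frame: the origin (TCP) lies midway between the tips of the shut fingers; the grasp point (between the pads) lies 19 mm behind it; z points along the fingers, y is the line along which they close (so a half turn about z gives the same grasp; the last joint's range is limited). The gripper opens to 88 mm and grips with 3 to 60 N. Pads are 19 mm wide; open, the fingers measure 130 mm over their backs; the gripper's body (78 mm by 193 mm) begins 47 mm behind the grasp point.
Start: joints at [89.158, 20.546, 0.682, 0, -70.136, -16.507], TCP at [0.201, 0.644, 0.227] pointing down, gripper open.
Joint ranges: [-176.03, 176.03], [-82.01, 121.73], [-58.28, 71.71], [-173.87, 95.51], [-174.79, -0.11], [-173.66, 173.66]. Speed limits (degrees/s): [136.94, 136.94, 172.46, 180, 180, 180].

## Interface

Orientations are given as [roll, pitch, yaw] about the fixed x, y, z axes, in that order (R = Rz(yaw) Ry(pitch) Rx(roll)).
In Python, from plant import r gives the robot as it stands.
- The arm moves only by the tool carry_out, never from a script. Its argument "deltas" is a list of rows, each a list of 3 entries, a list of its own where there are three numbers: the opening, from 0 (shut) to 1 (fully open), then the shift along the tool's x, y, z in mm, then the turn, a rotation vector about the tool's x, y, z in rad. In form: [[gripper, [tx, ty, tz], [rx, ry, rz]], ...]. A call has 1 to 12 rows; each row is the pose to reach, as a shift and turn from the pose commanded when the call began, along the tool's axes at that moment; what a row does not reach only later rows make up. A row lasts 1/10 s, in which the tool goes at most 50 mm and 8.59 degrees, less where a joint would pass 70% of its speed; a pose out of reach is approached as far as the arm can. A call with a gripper value outside its range is refused whole. The fingers move at their own pace and stop on an object; "squeeze" is the grip in N (left out, the last holds). Time passes only in rows, so rows that repeat a pose let the fingers close. It gives the time, the measured TCP pose, the force, the opening and the grip force at its end, in the units of the state.
- r.get_state(): the state, without advancing time (a new reading comes with each control period).
- r.capture(name): name is "scene" or "top" or "wrist"; returns (picture, depth): 480x640x3 uint8, red, green, blue; 480x640 float32, m along the optical axis (not along the pixel's ray), 0 where there is no reading.
- r.get_calibration(name): a dict with "fov_y" (degrees; the focal length in pixels is half the picture's height over the tangent of half this angle, whatever the lens; pixels are square), "cx", "cy" (the principal point, pixels), "view" (4x4, takes a point from world to camera coordinates). Camera axes: x right, y down, z forward; pixel columns grow to the right and rows downward; lengths in m; the calibration is good to about 2 mm. The wrist camera is an equidistant fisheye: a pixel r from the principal point sees the ray r / f radians off the axis. A picture is of the moment at which its call begins: read the wrist's pose just before it. get_calibration takes no time and is no camera call; for the wrist camera it gives the pose at the moment of the call.
- r.close_job(): hands the job in; it is judged then, once.
The state is a dict: "time_s": time; "joints": joint angles; "qd": joint speeds; "joint_torque": joint torques, N m; "tcp_pos": TCP position; "eef_rot": TCP orientation; "contact_force": force on the tool from outside, world axes, zero at the start; "moment": the same for the moment, N m; "gripper_width": finger opening in m; "gripper_force": force on a finger pad.
Only numpy, scipy, OpenCV 4.12 (cv2) and the standard library are available. Lean on these libraries where they do the work, as an engineer would, in place of code of your own. Each camera call takes 0.05 s, during which the arm holds its last target. There are 200 camera calls.

## Working session

There is one attempt and no reset: what is moved stays moved. The work goes in short steps, Python scripts to look and compute and a tool call to move; the robot and the scene stay as the last step left them, time stands still between calls to the robot, and variables do not carry over. Pictures are saved under pics/ and viewed, at most 14 in all, crops included, and the job is handed in when it is done.

Besides the shell and the picture viewer there is one more tool, called by a JSON object that holds its "method" and its "body", one argument or row to a line. carry_out: Moves the arm, as the interface text tells. Its arguments: {"type":"object","properties":{"deltas":{"type":"array"},"squeeze":{"type":"number"}},"required":["deltas"]}

```bash
ls; mkdir -p pics; cat > h.py <<'E'
import numpy as np, cv2, json
from plant import r
def cap(n):
    c=r.get_calibration(n); p,d=r.capture(n); np.savez(f'/tmp/{n}.npz',p=p,d=d,**{k:np.array(v) for k,v in c.items()}); return p,d,c
def load(n):
    z=np.load(f'/tmp/{n}.npz'); return z['p'],z['d'],{k:z[k] for k in('fov_y','cx','cy','view')}
def pts(d,c):  # pinhole -> world point map
    f=240/np.tan(np.radians(float(c['fov_y']))/2); v,u=np.mgrid[:480,:640]
    P=np.stack([(u-float(c['cx']))/f*d,(v-float(c['cy']))/f*d,d],-1)
    V=np.array(c['view']); return (P-V[:3,3])@V[:3,:3]
E
python3 - <<'E'
from h import *
for n in('scene','top'):
    p,d,c=cap(n); cv2.imwrite(f'pics/{n}0.png',p[:,:,::-1]); print(n,c,(d>0).mean())
print(r.get_state())
E
```

```text
pics
scene {'fov_y': 43.179829218312065, 'cx': 315.6524563789758, 'cy': 246.45021723744514, 'view': array([[-0.06435196,  0.99776136,  0.01819583,  0.07877445],
       [ 0.63597728,  0.05505572, -0.76974136, -0.29507578],
       [-0.76901998, -0.03796222, -0.6380965 ,  1.82817083],
       [ 0.        ,  0.        ,  0.        ,  1.        ]])} 0.9959765625
top {'fov_y': 48.87071339351242, 'cx': 325.3101986165661, 'cy': 246.3195830089001, 'view': array([[ 0.01071467, -0.99981277,  0.01611294, -0.03825835],
       [-0.98916109, -0.01295766, -0.14626154,  0.52967596],
       [ 0.14644294, -0.01437115, -0.98911472,  1.2636776 ],
       [ 0.        ,  0.        ,  0.        ,  1.        ]])} 0.9960221354166666
{'time_s': 0.1, 'joints': array([ 8.91572696e+01,  2.05876610e+01,  6.38725539e-01, -1.71275297e-02,
       -7.01351978e+01, -1.65074316e+01]), 'qd': array([ 0.03857871, -0.01966414,  0.03205412,  0.09145699,  0.03721059,
        0.00368134]), 'joint_torque': array([-7.58928672e-04, -5.84161127e+01,  2.93750274e+01,  7.01546609e+00,
        1.00862994e-02, -5.35588163e-05]), 'tcp_pos': array([0.20118537, 0.64386526, 0.2257123 ]), 'eef_rot': array([ 1.79914759e+02, -8.46959014e-03, -1.73559875e+01]), 'contact_force': array([-0.1368005 ,  0.27130512, -0.08363194]), 'moment': array([-0.01136385, -0.000978  ,  0.01712641]), 'gripper_force': 0.0, 'gripper_width': 0.08788865592463077}
```

View pics/scene0.png

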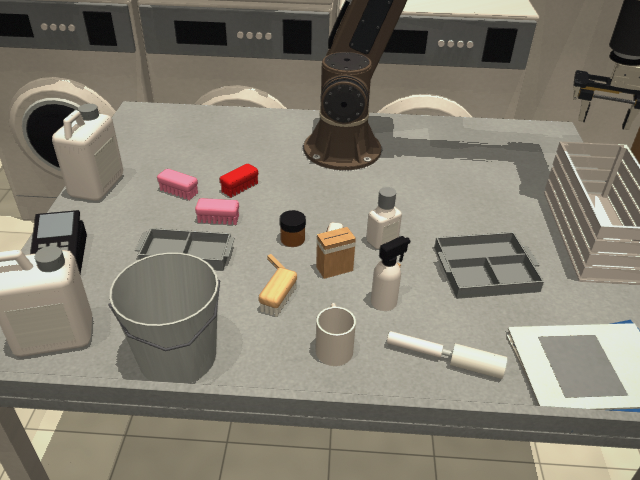

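View pics/top0.png

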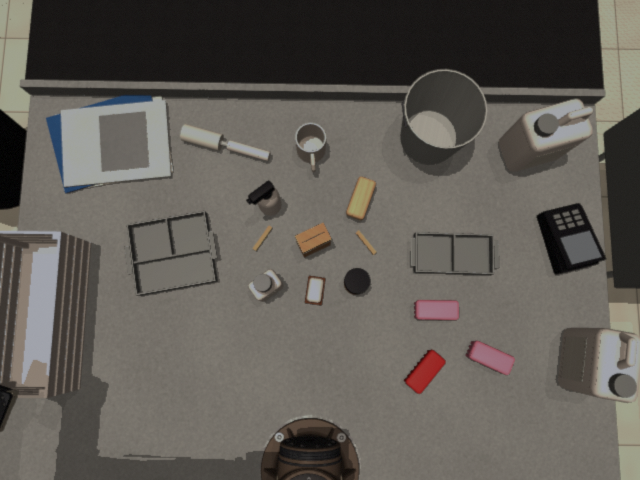

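The scene view shows jar (292,228), soap (335,232), carton (335,252), bottle (384,222), spray (386,275), brush (278,288), mug (335,335), small tray (186,247) and large tray (487,265). In the top view, x runs up and y runs left: large tray (172,253), small tray (453,254), jar (357,281), bottle (265,285), carton (313,240), spray (265,197), brush (361,198), soap (315,290), mug (311,140). Two loose sticks lie near (262,238) and (366,242).

```bash
python3 - <<'E'
from h import *
W={}
for n in('top','scene'):
    p,d,c=load(n); W[n]=pts(d,c)
P0,_,_=load('top')
px=dict(jar=(357,281),bottle=(265,285),carton=(313,240),spray=(265,197),brush=(361,198),soap=(315,290),mug=(311,140),small=(453,254),large=(172,253),stick1=(262,238),stick2=(366,242))
for n in W:
    w=W[n]; g=w[(abs(w[...,1])<.3)&(w[...,0]>.3)&(w[...,0]<.8)]; z=g[:,2]; z=z[abs(z)<.01]; print(n,'table z',np.median(z),z.std())
def rect(q):
    (a,b),(s,t),th=cv2.minAreaRect((q*1000).astype(np.float32)); return np.round([a,b,s,t,th],1)
for k,(u,v) in px.items():
    c=W['top'][v,u]; R=.14 if k in('small','large') else .075 if k not in('soap','stick1','stick2') else .045
    print(k,'px pt',np.round(c*1000))
    for n in W:
        w=W[n].reshape(-1,3); m=(np.hypot(*(w[:,:2]-c[:2]).T)<R)&(w[:,2]>.006)&(w[:,2]<.2)
        # connected component in 3mm grid nearest
        q=w[m]; G=np.zeros((100,100),np.uint8); ij=((q[:,:2]-c[:2]+.15)/.003).astype(int); G[ij[:,0],ij[:,1]]=1
        G=cv2.morphologyEx(G,cv2.MORPH_CLOSE,np.ones((3,3)))
        N,L,S,_=cv2.connectedComponentsWithStats(G); 
        l=L[ij[:,0],ij[:,1]]; b=max(range(1,N),key=lambda i:(l==i).sum()); q=q[l==b]
        zt=np.percentile(q[:,2],98); 
        t=q[q[:,2]>zt-(.008 if k!='spray' else .03)]
        print('  ',n,len(q),'ztop',round(zt*1000,1),'top rect',rect(t[:,:2]),'ctr',np.round(t.mean(0)*1000,1))
E
```

```text
top table z -0.00031635290115272644 0.0028969337623088536
scene table z -0.0003866886058276612 0.0023067602540480046
jar px pt [ 443. -108.   68.]
   top 557 ztop 72.8 top rect [ 443.8 -108.9   60.7   60.    44.8] ctr [ 443.8 -108.3   68. ]
   scene 804 ztop 70.2 top rect [ 446.  -108.1   65.2   61.    14.6] ctr [ 449.  -107.8   67. ]
bottle px pt [425. 103. 145.]
   top 726 ztop 151.1 top rect [430.7 110.3  36.3  38.   89.8] ctr [431.3 110.3 147.8]
   scene 1466 ztop 148.4 top rect [434.5 111.   37.1  42.6  88.8] ctr [437.  111.  146.4]
carton px pt [536.  -2.  99.]
   top 760 ztop 102.5 top rect [542.3  -1.3  45.6  73.9  26.7] ctr [542.4  -1.5  98.1]
   scene 1583 ztop 99.6 top rect [ 5.457e+02 -5.000e-01  4.920e+01  7.780e+01  2.400e+01] ctr [547.9  -0.9  97. ]
spray px pt [630. 110. 131.]
   top 754 ztop 166.5 top rect [633.9 120.3  23.   69.7  39. ] ctr [633.  118.  159.9]
   scene 1752 ztop 164.8 top rect [638.4 121.1  28.   73.   39.7] ctr [645.5 117.9 154.5]
brush px pt [ 651. -119.   49.]
   top 804 ztop 54.2 top rect [ 653.6 -119.6   46.1  101.8   71.2] ctr [ 653.3 -119.1  
[... 659 characters left out ...]
op rect [ 521.6 -353.4  222.2  109.7   88.2] ctr [ 513.  -352.3   30.3]
large px pt [510. 347.  27.]
   top 2550 ztop 35.4 top rect [512.  350.4 179.9 220.8  11.1] ctr [513.5 352.7  31.4]
   scene 3160 ztop 33.8 top rect [514.5 351.4 189.5 223.1  10.4] ctr [520.5 353.1  30. ]
stick1 px pt [553. 127.  14.]
   top 120 ztop 15.9 top rect [554.1 127.5  11.5  71.   57.6] ctr [554.6 126.8  11.7]
   scene 8 ztop 12.5 top rect [529.4 149.   12.    5.   19.8] ctr [529.  148.5  10.6]
stick2 px pt [ 548. -136.    2.]
   top 120 ztop 16.0 top rect [ 546.3 -134.6   72.1   10.6   38.2] ctr [ 545.6 -135.1   11.5]
   scene 79 ztop 14.8 top rect [ 542.8 -140.1   57.8   12.6   37.9] ctr [ 542.  -140.2   11. ]
```

Both views agree within about 4 mm, and the heights match the listed ones. I still need the bottle and spray body axes, plus a helper that turns world goals into tool-frame deltas.

```bash
cat >> h.py <<'E'
from scipy.spatial.transform import Rotation as Ro
def plan(wps):  # wps: (x,y,z mm, yaw deg) -> tool-frame deltas from the measured pose
    s=r.get_state(); p=np.array(s['tcp_pos'])*1000; R=Ro.from_euler('xyz',s['eef_rot'],degrees=True)
    print('t',round(s['time_s'],2),'tcp',p.round(1),'rot',np.round(s['eef_rot'],2),'w',round(s['gripper_width']*1000,1),'F',round(s['gripper_force'],1))
    q0=p; y0=R
    for x,y,z,yaw in wps:
        g=Ro.from_euler('xyz',[180,0,yaw],degrees=True); t=R.inv().apply(np.array([x,y,z])-p); rv=(R.inv()*g).as_rotvec()
        n=max(np.linalg.norm(np.array([x,y,z])-q0)/50,np.degrees((y0.inv()*g).magnitude())/8.59); q0=np.array([x,y,z]); y0=g
        print(t.round(1).tolist(),rv.round(3).tolist(),'rows>=%.1f'%n)
E
python3 - <<'E'
from h import *
for n in('top','scene'):
    p,d,c=load(n); w=pts(d,c).reshape(-1,3)
    for k,x,y,lo,hi,R in(('bottle',433,110.5,15,92,50),('spray',642,110,15,86,42)):
        q=w*1000; q=q[(np.hypot(q[:,0]-x,q[:,1]-y)<R)&(q[:,2]>lo)&(q[:,2]<hi)]
        print(n,k,len(q),np.round(cv2.minAreaRect(q[:,:2].astype(np.float32)),1) if 0 else cv2.minAreaRect(q[:,:2].astype(np.float32)),cv2.minEnclosingCircle(q[:,:2].astype(np.float32)))
plan([(543,-1,227,-63.3),(543,-1,62,-63.3)])
E
```

```text
top bottle 343 ((430.7073974609375, 110.43719482421875), (50.451637268066406, 72.299560546875), 36.74176788330078) ((430.99139404296875, 110.51042938232422), 39.48063659667969)
top spray 141 ((627.4638671875, 103.2208251953125), (25.350200653076172, 56.6127815246582), 24.992778778076172) ((638.5910034179688, 108.40774536132812), 28.309293746948242)
scene bottle 925 ((445.2347717285156, 113.98094177246094), (50.45924377441406, 79.68900299072266), 13.750420570373535) ((436.2769470214844, 111.67279052734375), 40.02447509765625)
scene spray 656 ((659.308837890625, 110.08956909179688), (57.96806716918945, 34.433170318603516), 86.04542541503906) ((647.4998168945312, 110.90589904785156), 29.479171752929688)
t 0.1 tcp [201.2 643.9 225.7] rot [ 1.7991e+02 -1.0000e-02 -1.7360e+01] w 87.9 F 0.0
[518.6, 513.5, -0.4] [0.001, -0.001, 0.802] rows>=14.6
[518.6, 513.3, 164.6] [0.001, -0.001, 0.802] rows>=3.3
```

{"method": "carry_out", "body": {
  "deltas": [
    [1,[518.6,513.5,0],[0,0,0.802]],
    [1,[518.6,513.5,0],[0,0,0.802]],
    [1,[518.6,513.5,0],[0,0,0.802]],
    [1,[518.6,513.5,0],[0,0,0.802]],
    [1,[518.6,513.5,0],[0,0,0.802]],
    [1,[518.6,513.5,0],[0,0,0.802]],
    [1,[518.6,513.5,0],[0,0,0.802]],
    [1,[518.6,513.5,0],[0,0,0.802]],
    [1,[518.6,513.5,0],[0,0,0.802]],
    [1,[518.6,513.5,0],[0,0,0.802]],
    [1,[518.6,513.5,0],[0,0,0.802]],
    [1,[518.6,513.5,0],[0,0,0.802]]
  ],
  "squeeze": 30
}}

```text
time_s: 1.3
tcp_pos: [0.4827, 0.1122, 0.2267]
eef_rot: [-180.0, 0.0, -63.3]
contact_force: [1.4, 1.7, 1.0]
gripper_width: 0.0878
gripper_force: 0.0
```

```bash
python3 -c "
from h import *
plan([(543,-1,227,-63.3),(543,-1,62,-63.3)])"
```

```text
t 1.3 tcp [482.7 112.2 226.7] rot [-1.7998e+02  1.0000e-02 -6.3280e+01] w 87.8 F 0.0
[128.2, -3.0, -0.3] [-0.0, 0.0, 0.0] rows>=2.6
[128.2, -2.9, 164.7] [-0.0, 0.0, 0.0] rows>=3.3
```

{"method": "carry_out", "body": {
  "deltas": [
    [1,[128.2,-3,0],[0,0,0]],
    [1,[128.2,-3,0],[0,0,0]],
    [1,[128.2,-3,0],[0,0,0]],
    [1,[128.2,-3,0],[0,0,0]],
    [1,[128.2,-3,40],[0,0,0]],
    [1,[128.2,-3,80],[0,0,0]],
    [1,[128.2,-3,120],[0,0,0]],
    [1,[128.2,-3,150],[0,0,0]],
    [1,[128.2,-3,165],[0,0,0]],
    [1,[128.2,-3,165],[0,0,0]],
    [0,[128.2,-3,165],[0,0,0]],
    [0,[128.2,-3,165],[0,0,0]]
  ]
}}

```text
time_s: 2.5
tcp_pos: [0.5435, 0.0015, 0.0628]
eef_rot: [-179.9, -0.0, -63.3]
contact_force: [-0.4, -0.2, -0.8]
gripper_width: 0.0768
gripper_force: 0.0
```

{"method": "carry_out", "body": {
  "deltas": [
    [0,[0,0,0],[0,0,0]],
    [0,[0,0,0],[0,0,0]],
    [0,[0,0,0],[0,0,0]],
    [0,[0,0,0],[0,0,0]]
  ]
}}

```text
time_s: 2.9
tcp_pos: [0.5428, 0.001, 0.0619]
eef_rot: [-180.0, -0.0, -63.3]
contact_force: [-0.7, 0.5, 1.7]
gripper_width: 0.045
gripper_force: 1.1
```

```bash
python3 -c "
from h import *
plan([(543,-1,140,-63.3),(520.5,-402,140,-90.9),(520.5,-402,67.5,-90.9)])"
```

```text
t 2.9 tcp [542.8   1.   61.9] rot [-179.97   -0.    -63.3 ] w 45.0 F 1.1
[1.9, 0.7, -78.1] [-0.001, -0.0, -0.0] rows>=1.6
[350.0, 200.9, -78.2] [-0.001, 0.0, 0.482] rows>=8.0
[350.0, 201.0, -5.7] [-0.001, 0.0, 0.482] rows>=1.4
```

{"method": "carry_out", "body": {
  "deltas": [
    [0,[0,0,0],[0,0,0]],
    [0,[0,0,0],[0,0,0]],
    [0,[0,0,-10],[0,0,0]],
    [0,[0,0,-40],[0,0,0]],
    [0,[0,0,-78],[0,0,0]],
    [0,[30,17,-78],[0,0,0.05]],
    [0,[65,37,-78],[0,0,0.1]],
    [0,[100,57,-78],[0,0,0.15]],
    [0,[135,77,-78],[0,0,0.2]],
    [0,[170,97,-78],[0,0,0.25]],
    [0,[205,117,-78],[0,0,0.3]],
    [0,[240,137,-78],[0,0,0.35]]
  ]
}}

```text
time_s: 4.1
tcp_pos: [0.5274, -0.2765, 0.1397]
eef_rot: [180.0, 0.0, -83.5]
contact_force: [0.8, 0.2, -2.1]
gripper_width: 0.0448
gripper_force: 30.0
```

```bash
python3 -c "
from h import *
plan([(520.5,-402,140,-90.9),(520.5,-402,67.5,-90.9)])"
```

```text
t 4.1 tcp [ 527.4 -276.5  139.7] rot [ 1.7997e+02  2.0000e-02 -8.3480e+01] w 44.8 F 30.0
[123.9, 21.1, -0.3] [0.0, 0.0, 0.13] rows>=2.5
[124.0, 21.0, 72.2] [0.0, 0.0, 0.13] rows>=1.4
```

{"method": "carry_out", "body": {
  "deltas": [
    [0,[40,7,0],[0,0,0.04]],
    [0,[80,14,0],[0,0,0.09]],
    [0,[110,19,0],[0,0,0.13]],
    [0,[124,21,0],[0,0,0.13]],
    [0,[124,21,0],[0,0,0.13]],
    [0,[124,21,20],[0,0,0.13]],
    [0,[124,21,40],[0,0,0.13]],
    [0,[124,21,55],[0,0,0.13]],
    [0,[124,21,65],[0,0,0.13]],
    [0,[124,21,70],[0,0,0.13]],
    [0,[124,21,72.5],[0,0,0.13]],
    [0,[124,21,72.5],[0,0,0.13]]
  ]
}}

```text
time_s: 5.3
tcp_pos: [0.5219, -0.4006, 0.0673]
eef_rot: [-180.0, -0.0, -90.8]
contact_force: [0.2, -0.5, -3.1]
gripper_width: 0.0446
gripper_force: 30.0
```

{"method": "carry_out", "body": {
  "deltas": [
    [0.75,[0,0,0],[0,0,0]],
    [0.75,[0,0,0],[0,0,0]],
    [0.75,[0,0,0],[0,0,0]],
    [0.75,[0,0,-30],[0,0,0]],
    [0.75,[0,0,-70],[0,0,0]],
    [1,[0,0,-120],[0,0,0]],
    [1,[0,0,-150],[0,0,0]]
  ]
}}

```text
time_s: 6.0
tcp_pos: [0.5225, -0.4015, 0.2219]
eef_rot: [-179.8, -0.2, -90.8]
contact_force: [1.2, -0.8, 0.6]
gripper_width: 0.0766
gripper_force: 0.0
```

```bash
python3 -c "
from h import *
plan([(640,110.5,228,-51),(640,110.5,137,-51)])"
```

```text
t 6.0 tcp [ 522.5 -401.5  221.9] rot [-1.7976e+02 -1.6000e-01 -9.0780e+01] w 76.6 F 0.0
[-513.5, -110.5, -7.1] [-0.003, -0.004, -0.694] rows>=10.5
[-513.7, -110.1, 83.9] [-0.003, -0.004, -0.694] rows>=1.8
```

{"method": "carry_out", "body": {
  "deltas": [
    [1,[-513.5,-110.5,-10],[0,0,-0.694]],
    [1,[-513.5,-110.5,-10],[0,0,-0.694]],
    [1,[-513.5,-110.5,-10],[0,0,-0.694]],
    [1,[-513.5,-110.5,-10],[0,0,-0.694]],
    [1,[-513.5,-110.5,-10],[0,0,-0.694]],
    [1,[-513.5,-110.5,-10],[0,0,-0.694]],
    [1,[-513.5,-110.5,-10],[0,0,-0.694]],
    [1,[-513.5,-110.5,-10],[0,0,-0.694]],
    [1,[-513.5,-110.5,-10],[0,0,-0.694]],
    [1,[-513.5,-110.5,-10],[0,0,-0.694]],
    [1,[-513.5,-110.5,-10],[0,0,-0.694]],
    [1,[-513.5,-110.5,-10],[0,0,-0.694]]
  ]
}}

```text
time_s: 7.2
tcp_pos: [0.6399, 0.1149, 0.227]
eef_rot: [-180.0, -0.0, -50.8]
contact_force: [-0.2, -0.5, -0.1]
gripper_width: 0.0881
gripper_force: 0.0
```

```bash
python3 -c "
from h import *
p,d,c=cap('scene'); cv2.imwrite('pics/s1.png',p[:,:,::-1])
p,d,c=cap('wrist'); cv2.imwrite('pics/w1.png',p[:,:,::-1])
plan([(640,110.5,228,-51),(640,110.5,137,-51)])"
```

```text
t 7.3 tcp [639.2 112.  227.1] rot [180.    -0.   -50.96] w 88.2 F 0.0
[1.6, 0.3, -0.9] [0.0, -0.0, 0.001] rows>=0.0
[1.6, 0.3, 90.1] [0.0, -0.0, 0.001] rows>=1.8
```

View pics/s1.png

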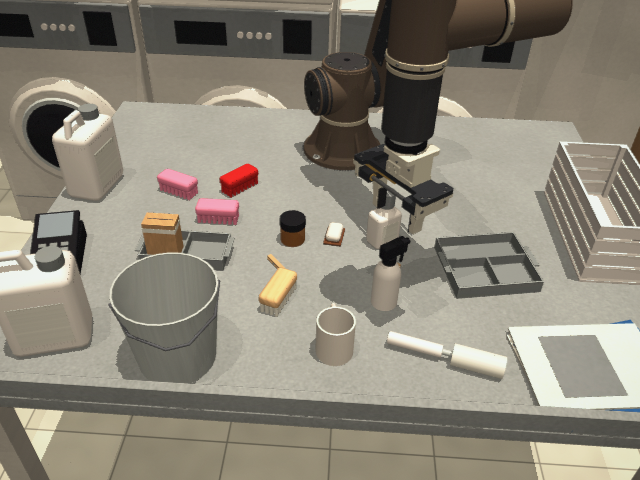

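View pics/w1.png

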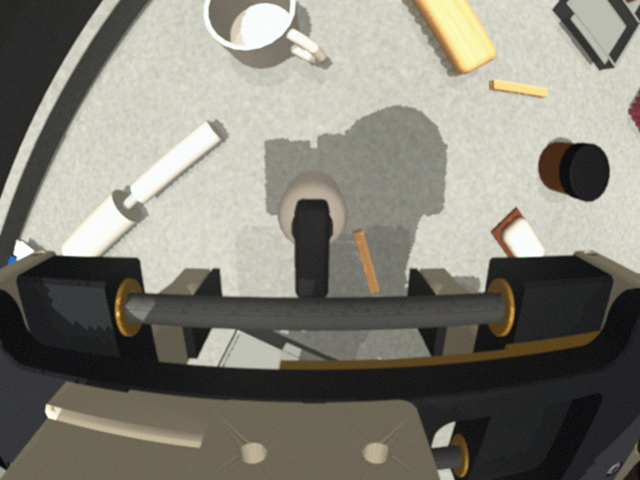

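The carton stands in the small tray's far compartment. The wrist view shows the spray head (312,240) lined up between the fingers, with the nozzle pointing toward the gripper. Next: descend and grip.

{"method": "carry_out", "body": {
  "deltas": [
    [1,[1.6,0,30],[0,0,0]],
    [1,[1.6,0,60],[0,0,0]],
    [1,[1.6,0,80],[0,0,0]],
    [1,[1.6,0,90],[0,0,0]],
    [1,[1.6,0,90],[0,0,0]],
    [0,[1.6,0,90],[0,0,0]],
    [0,[1.6,0,90],[0,0,0]],
    [0,[1.6,0,90],[0,0,0]],
    [0,[1.6,0,90],[0,0,0]],
    [0,[1.6,0,90],[0,0,0]],
    [0,[1.6,0,90],[0,0,0]],
    [0,[1.6,0,90],[0,0,0]]
  ],
  "squeeze": 40
}}

```text
time_s: 8.5
tcp_pos: [0.6403, 0.1101, 0.1371]
eef_rot: [-180.0, -0.0, -51.0]
contact_force: [1.1, -0.1, 0.7]
gripper_width: 0.0376
gripper_force: 0.0
```

{"method": "carry_out", "body": {
  "deltas": [
    [0,[0,0,0],[0,0,0]],
    [0,[0,0,0],[0,0,0]],
    [0,[0,0,0],[0,0,0]],
    [0,[0,0,0],[0,0,0]]
  ]
}}

```text
time_s: 8.9
tcp_pos: [0.6404, 0.1102, 0.137]
eef_rot: [-180.0, 0.0, -51.0]
contact_force: [1.4, 1.4, -1.4]
gripper_width: 0.0218
gripper_force: 39.9
```

```bash
python3 -c "
from h import *
plan([(640,110.5,225,-51),(620,-100,240,-71),(521,-306,235,-90.9),(521,-306,142,-90.9)])"
```

```text
t 8.9 tcp [640.4 110.2 137. ] rot [-179.99    0.    -51.04] w 21.8 F 39.9
[-0.4, 0.1, -88.0] [-0.0, 0.0, -0.001] rows>=1.8
[150.7, 148.0, -103.1] [-0.0, 0.0, 0.348] rows>=4.2
[248.6, 354.5, -98.1] [-0.0, 0.0, 0.696] rows>=4.6
[248.6, 354.5, -5.1] [-0.0, 0.0, 0.696] rows>=1.9
```

{"method": "carry_out", "body": {
  "deltas": [
    [0,[0,0,-10],[0,0,0]],
    [0,[0,0,-40],[0,0,0]],
    [0,[0,0,-70],[0,0,0]],
    [0,[10,10,-95],[0,0,0.02]],
    [0,[30,30,-103],[0,0,0.07]],
    [0,[54,53,-103],[0,0,0.13]],
    [0,[78,77,-103],[0,0,0.19]],
    [0,[102,100,-103],[0,0,0.24]],
    [0,[126,124,-103],[0,0,0.3]],
    [0,[150,148,-103],[0,0,0.35]],
    [0,[167,183,-103],[0,0,0.4]],
    [0,[183,217,-103],[0,0,0.46]]
  ]
}}

```text
time_s: 10.1
tcp_pos: [0.5854, -0.17, 0.2399]
eef_rot: [179.9, 0.0, -77.5]
contact_force: [0.3, -0.6, -3.2]
gripper_width: 0.0218
gripper_force: 39.9
```

```bash
python3 -c "
from h import *
plan([(521,-306,235,-90.9),(521,-306,142,-90.9)])"
```

```text
t 10.1 tcp [ 585.4 -170.   239.9] rot [ 1.7992e+02  3.0000e-02 -7.7530e+01] w 21.8 F 39.9
[118.9, 92.2, 5.0] [0.002, 0.0, 0.233] rows>=3.0
[118.9, 92.1, 98.0] [0.002, 0.0, 0.233] rows>=1.9
```

{"method": "carry_out", "body": {
  "deltas": [
    [0,[27,21,0],[0,0,0.06]],
    [0,[54,42,0],[0,0,0.11]],
    [0,[81,63,0],[0,0,0.17]],
    [0,[104,81,0],[0,0,0.21]],
    [0,[117,91,0],[0,0,0.233]],
    [0,[117,91,5],[0,0,0.233]],
    [0,[117,91,20],[0,0,0.233]],
    [0,[117,91,30],[0,0,0.233]],
    [0,[117,91,30],[0,0,0.233]],
    [0,[117,91,30],[0,0,0.233]]
  ]
}}

```text
time_s: 11.1
tcp_pos: [0.5236, -0.3022, 0.21]
eef_rot: [180.0, -0.0, -90.7]
contact_force: [-0.3, -0.4, -2.8]
gripper_width: 0.0216
gripper_force: 39.9
```

```bash
python3 -c "
from h import *
p,d,c=cap('wrist'); cv2.imwrite('pics/w2.png',p[:,:,::-1])
p,d,c=cap('scene'); w=pts(d,c)
plan([(521,-306,142,-90.9)])
q=w.reshape(-1,3)*1000
for lo,hi in((45,60),(60,80),(80,110)):
  m=(abs(q[:,0]-521)<60)&(abs(q[:,1]+306)<45)&(q[:,2]>lo)&(q[:,2]<hi); print(lo,m.sum(),q[m].min(0).round() if m.any() else '',q[m].max(0).round() if m.any() else '')
m=(abs(q[:,0]-521)<70)&(abs(q[:,1]+402)<55)&(q[:,2]>95)&(q[:,2]<110); print(cv2.minAreaRect(q[m][:,:2].astype(np.float32)))
"
```

```text
t 11.2 tcp [ 523.9 -302.5  210.7] rot [-1.7996e+02 -3.0000e-02 -9.0700e+01] w 22.0 F 39.9
[3.5, 2.9, 68.7] [-0.001, -0.0, 0.004] rows>=1.4
45 0  
60 55 [ 522. -329.   72.] [ 557. -275.   80.]
80 274 [ 517. -331.   80.] [ 558. -274.  110.]
((523.6171264648438, -401.7376708984375), (75.26513671875, 51.22507858276367), 88.96178436279297)
```

View pics/w2.png

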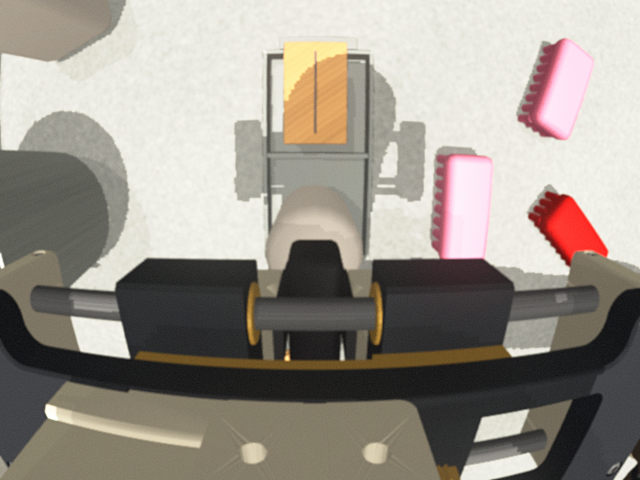

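The carton (315,92) sits in the far compartment, and the spray body (315,230) hangs centred over the near one. Lowering it now.

{"method": "carry_out", "body": {
  "deltas": [
    [0,[3.5,3,15],[0,0,0]],
    [0,[3.5,3,30],[0,0,0]],
    [0,[3.5,3,45],[0,0,0]],
    [0,[3.5,3,55],[0,0,0]],
    [0,[3.5,3,63],[0,0,0]],
    [0,[3.5,3,67],[0,0,0]],
    [0,[3.5,3,69],[0,0,0]],
    [0,[3.5,3,69],[0,0,0]],
    [0,[3.5,3,69],[0,0,0]]
  ]
}}

```text
time_s: 12.1
tcp_pos: [0.5206, -0.3063, 0.1416]
eef_rot: [-180.0, -0.0, -90.7]
contact_force: [0.1, 0.0, -3.6]
gripper_width: 0.0215
gripper_force: 39.9
```

{"method": "carry_out", "body": {
  "deltas": [
    [0.6,[0,0,0],[0,0,0]],
    [0.6,[0,0,0],[0,0,0]],
    [0.6,[0,0,0],[0,0,0]],
    [0.6,[0,0,0],[0,0,0]],
    [0.6,[0,0,-25],[0,0,0]],
    [0.8,[0,0,-60],[0,0,0]],
    [1,[0,0,-90],[0,0,0]],
    [1,[0,0,-90],[0,0,0]],
    [1,[0,0,-90],[0,0,0]]
  ]
}}

```text
time_s: 13.0
tcp_pos: [0.5206, -0.3062, 0.232]
eef_rot: [-179.9, -0.0, -90.8]
contact_force: [-0.7, -0.8, -1.2]
gripper_width: 0.0793
gripper_force: 0.0
```

```bash
python3 -c "
from h import *
plan([(655,-119,227,-19),(655,-119,80,-19),(655,-119,32.5,-19)])"
```

```text
t 13.0 tcp [ 520.6 -306.2  232. ] rot [-1.7988e+02 -2.0000e-02 -9.0750e+01] w 79.3 F 0.0
[-188.9, -131.9, 5.2] [-0.002, -0.002, -1.252] rows>=8.4
[-189.0, -131.6, 152.2] [-0.002, -0.002, -1.252] rows>=2.9
[-189.0, -131.5, 199.7] [-0.002, -0.002, -1.252] rows>=0.9
```

{"method": "carry_out", "body": {
  "deltas": [
    [1,[-30,-20,0],[0,0,-0.1]],
    [1,[-80,-55,0],[0,0,-0.25]],
    [1,[-130,-90,5],[0,0,-0.4]],
    [1,[-189,-131.5,5],[0,0,-0.55]],
    [1,[-189,-131.5,30],[0,0,-0.7]],
    [1,[-189,-131.5,50],[0,0,-0.85]],
    [1,[-189,-131.5,70],[0,0,-1]],
    [1,[-189,-131.5,90],[0,0,-1.15]],
    [1,[-189,-131.5,110],[0,0,-1.252]],
    [1,[-189,-131.5,120],[0,0,-1.252]],
    [1,[-189,-131.5,120],[0,0,-1.252]],
    [1,[-189,-131.5,120],[0,0,-1.252]]
  ],
  "squeeze": 25
}}

```text
time_s: 14.2
tcp_pos: [0.6544, -0.1191, 0.1112]
eef_rot: [180.0, 0.0, -19.1]
contact_force: [-0.0, 0.2, 0.9]
gripper_width: 0.0877
gripper_force: 0.0
```

```bash
python3 -c "
from h import *
plan([(655,-119,32.5,-19)])"
```

```text
t 14.2 tcp [ 654.4 -119.1  111.2] rot [179.98   0.   -19.14] w 87.7 F 0.0
[0.6, -0.3, 78.7] [0.0, 0.0, -0.003] rows>=1.6
```

{"method": "carry_out", "body": {
  "deltas": [
    [1,[0,0,30],[0,0,0]],
    [1,[0,0,55],[0,0,0]],
    [1,[0,0,72],[0,0,0]],
    [1,[0,0,78.7],[0,0,0]],
    [1,[0,0,78.7],[0,0,0]],
    [0,[0,0,78.7],[0,0,0]],
    [0,[0,0,78.7],[0,0,0]],
    [0,[0,0,78.7],[0,0,0]],
    [0,[0,0,78.7],[0,0,0]],
    [0,[0,0,78.7],[0,0,0]],
    [0,[0,0,78.7],[0,0,0]],
    [0,[0,0,78.7],[0,0,0]]
  ]
}}

```text
time_s: 15.4
tcp_pos: [0.6543, -0.1189, 0.0325]
eef_rot: [180.0, -0.0, -19.0]
contact_force: [-0.0, 0.2, 2.0]
gripper_width: 0.0479
gripper_force: 25.0
```

{"method": "carry_out", "body": {
  "deltas": [
    [0,[0,0,0],[0,0,0]],
    [0,[0,0,0],[0,0,0]]
  ]
}}

```text
time_s: 15.6
tcp_pos: [0.6543, -0.1189, 0.0326]
eef_rot: [180.0, -0.0, -19.0]
contact_force: [-1.3, 0.3, 2.9]
gripper_width: 0.0478
gripper_force: 25.0
```

```bash
python3 -c "
from h import *
a=np.radians(11); c=np.array([513,351]); R=np.array([[np.cos(a),-np.sin(a)],[np.sin(a),np.cos(a)]])
for q in((-48,0),(39.5,48),(39.5,-48)): print(q,c+R@q)
x,y=c+R@(-48,0)
print('A');plan([(655,-119,200,-19),(640,50,250,-50),(x,y,230,-79),(x,y,120,-79),(x,y,36.5,-79)])"
```

```text
(-48, 0) [465.88189519 341.84116822]
(39.5, 48) [542.61544197 405.65506012]
(39.5, -48) [560.93310552 311.41885051]
A
t 15.6 tcp [ 654.3 -118.9   32.6] rot [ 1.800e+02 -1.000e-02 -1.901e+01] w 47.8 F 25.0
[0.7, -0.1, -167.4] [0.0, -0.0, -0.0] rows>=3.3
[-68.5, -155.0, -217.4] [-0.0, -0.0, 0.541] rows>=3.6
[-328.2, -374.3, -197.5] [-0.0, -0.0, 1.047] rows>=6.8
[-328.2, -374.3, -87.5] [-0.0, -0.0, 1.047] rows>=2.2
[-328.2, -374.3, -4.0] [-0.0, -0.0, 1.047] rows>=1.7
```

{"method": "carry_out", "body": {
  "deltas": [
    [0,[0,0,-20],[0,0,0]],
    [0,[0,0,-60],[0,0,0]],
    [0,[0,0,-105],[0,0,0]],
    [0,[0,0,-150],[0,0,0]],
    [0,[-12,-20,-172],[0,0,0.1]],
    [0,[-35,-52,-172],[0,0,0.2]],
    [0,[-65,-84,-172],[0,0,0.3]],
    [0,[-95,-117,-172],[0,0,0.4]],
    [0,[-125,-150,-172],[0,0,0.5]],
    [0,[-155,-182,-172],[0,0,0.6]],
    [0,[-185,-214,-172],[0,0,0.7]],
    [0,[-215,-246,-172],[0,0,0.8]]
  ]
}}

```text
time_s: 16.8
tcp_pos: [0.5298, 0.1852, 0.204]
eef_rot: [180.0, 0.0, -65.1]
contact_force: [0.8, 0.3, -1.5]
gripper_width: 0.0479
gripper_force: 25.0
```

```bash
python3 -c "
from h import *
plan([(466,342,200,-79),(466,342,110,-79)])"
```

```text
t 16.8 tcp [529.8 185.2 204. ] rot [ 1.7998e+02  1.0000e-02 -6.5090e+01] w 47.9 F 25.0
[-169.1, -8.2, 4.0] [0.0, 0.0, 0.243] rows>=3.4
[-169.1, -8.2, 94.0] [0.0, 0.0, 0.243] rows>=1.8
```

{"method": "carry_out", "body": {
  "deltas": [
    [0,[-40,-2,0],[0,0,0.06]],
    [0,[-80,-4,0],[0,0,0.12]],
    [0,[-120,-6,0],[0,0,0.18]],
    [0,[-150,-7,0],[0,0,0.243]],
    [0,[-167,-8,0],[0,0,0.243]],
    [0,[-167,-8,20],[0,0,0.243]],
    [0,[-167,-8,50],[0,0,0.243]],
    [0,[-167,-8,80],[0,0,0.243]],
    [0,[-167,-8,94],[0,0,0.243]],
    [0,[-167,-8,94],[0,0,0.243]],
    [0,[-167,-8,94],[0,0,0.243]]
  ]
}}

```text
time_s: 17.9
tcp_pos: [0.4677, 0.3381, 0.1106]
eef_rot: [180.0, -0.0, -78.7]
contact_force: [0.1, 0.5, -0.1]
gripper_width: 0.0479
gripper_force: 25.0
```

```bash
python3 -c "
from h import *
p,d,c=cap('wrist'); cv2.imwrite('pics/w3.png',p[:,:,::-1])
plan([(466,342,60,-79),(466,342,36.5,-79)])"
```

```text
t 17.95 tcp [468.  338.6 111.2] rot [-1.7994e+02  3.0000e-02 -7.8740e+01] w 47.7 F 25.0
[-3.7, 1.3, 51.2] [-0.001, 0.001, 0.005] rows>=1.0
[-3.7, 1.3, 74.7] [-0.001, 0.001, 0.005] rows>=0.5
```

View pics/w3.png

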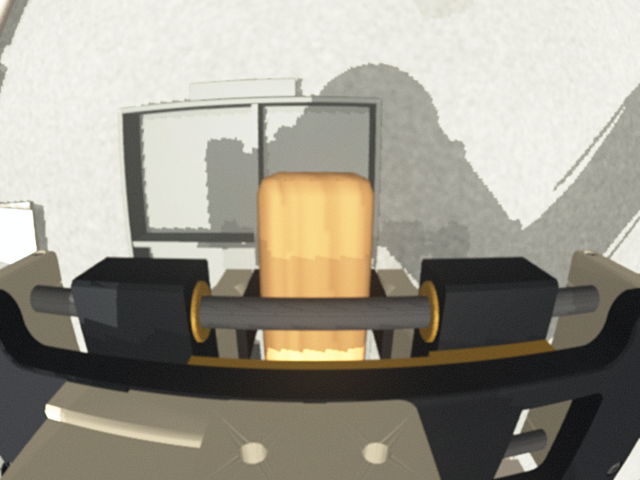

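The brush (316,270) hangs over the long compartment, whose walls are at about columns 262 and 378, and it is aligned. Lowering it.

{"method": "carry_out", "body": {
  "deltas": [
    [0,[-3.7,1.3,25],[0,0,0]],
    [0,[-3.7,1.3,45],[0,0,0]],
    [0,[-3.7,1.3,60],[0,0,0]],
    [0,[-3.7,1.3,69],[0,0,0]],
    [0,[-3.7,1.3,73],[0,0,0]],
    [0,[-3.7,1.3,74.5],[0,0,0]],
    [0,[-3.7,1.3,74.5],[0,0,0]],
    [0,[-3.7,1.3,74.5],[0,0,0]]
  ]
}}

```text
time_s: 18.75
tcp_pos: [0.4657, 0.3421, 0.0366]
eef_rot: [-179.9, 0.1, -78.8]
contact_force: [-0.4, -0.5, -1.9]
gripper_width: 0.0477
gripper_force: 25.0
```

{"method": "carry_out", "body": {
  "deltas": [
    [0.75,[0,0,0],[0,0,0]],
    [0.75,[0,0,0],[0,0,0]],
    [0.75,[0,0,0],[0,0,0]],
    [0.75,[0,0,0],[0,0,0]],
    [0.75,[0,0,-30],[0,0,0]],
    [0.75,[0,0,-70],[0,0,0]],
    [1,[0,0,-110],[0,0,0]],
    [1,[0,0,-150],[0,0,0]],
    [1,[0,0,-190],[0,0,0]],
    [1,[0,0,-190],[0,0,0]]
  ]
}}

```text
time_s: 19.75
tcp_pos: [0.4676, 0.3437, 0.2324]
eef_rot: [-179.5, 0.3, -78.7]
contact_force: [-0.0, 0.5, -0.3]
gripper_width: 0.0864
gripper_force: 0.0
```

```bash
python3 -c "
from h import *
print(r.get_state()['contact_force'])
plan([(470,-40,225,-79),(445.5,-108.5,150,-60),(445.5,-108.5,50,-60)])"
```

```text
[-0.02979916  0.52857782 -0.34942411]
t 19.75 tcp [467.6 343.7 232.4] rot [-179.51    0.32  -78.72] w 86.4 F 0.0
[376.8, 72.8, 4.6] [-0.009, 0.006, 0.005] rows>=7.7
[439.6, 110.8, 78.9] [-0.009, 0.004, -0.327] rows>=2.2
[440.1, 111.7, 178.9] [-0.009, 0.004, -0.327] rows>=2.0
```

{"method": "carry_out", "body": {
  "deltas": [
    [1,[50,12,4],[0.009,-0.004,-0.1]],
    [1,[100,25,4],[0,0,-0.2]],
    [1,[150,37,4],[0,0,-0.3]],
    [1,[200,50,4],[0,0,-0.4]],
    [1,[250,63,4],[0,0,-0.5]],
    [1,[298,75,4],[0,0,-0.6]],
    [1,[346,87,4],[0,0,-0.7]],
    [1,[390,98,10],[0,0,-0.8]],
    [1,[425,107,40],[0,0,-0.85]],
    [1,[439.6,111,80],[0,0,-0.85]],
    [1,[439.6,111,90],[0,0,-0.85]],
    [1,[439.6,111,90],[0,0,-0.85]]
  ],
  "squeeze": 35
}}

```text
time_s: 20.95
tcp_pos: [0.441, -0.1115, 0.1347]
eef_rot: [179.9, 0.1, -30.1]
contact_force: [-0.3, -0.2, 1.0]
gripper_width: 0.0881
gripper_force: 0.0
```

```bash
python3 -c "
from h import *
plan([(445,-108.5,50,-30)])"
```

```text
t 20.95 tcp [ 441.  -111.5  134.7] rot [ 1.7987e+02  1.5000e-01 -3.0150e+01] w 88.1 F 0.0
[2.1, -4.8, 84.6] [0.002, 0.003, -0.003] rows>=1.7
```

{"method": "carry_out", "body": {
  "deltas": [
    [1,[2,-4,5],[0.002,0.002,0]],
    [1,[2,-4,30],[0.002,0.002,0]],
    [1,[2,-4,55],[0.002,0.002,0]],
    [1,[2,-4,75],[0.002,0.002,0]],
    [1,[2,-4,84.5],[0.002,0.002,0]],
    [1,[2,-4,84.5],[0.002,0.002,0]],
    [0,[2,-4,84.5],[0.002,0.002,0]],
    [0,[2,-4,84.5],[0.002,0.002,0]],
    [0,[2,-4,84.5],[0.002,0.002,0]],
    [0,[2,-4,84.5],[0.002,0.002,0]],
    [0,[2,-4,84.5],[0.002,0.002,0]],
    [0,[2,-4,84.5],[0.002,0.002,0]]
  ]
}}

```text
time_s: 22.15
tcp_pos: [0.4463, -0.1087, 0.0521]
eef_rot: [-179.8, -0.2, -30.1]
contact_force: [-1.7, 1.3, 7.2]
gripper_width: 0.0625
gripper_force: 35.0
```

```bash
python3 -c "
from h import *
plan([(445,-108.5,240,-30),(520,100,240,-15),(543,405,240,0),(543,405,55,0)])"
```

```text
t 22.15 tcp [ 446.3 -108.7   52.1] rot [-1.7985e+02 -1.7000e-01 -3.0060e+01] w 62.5 F 35.0
[-0.7, -0.0, -187.9] [-0.003, -0.003, -0.001] rows>=3.8
[-40.2, -218.0, -187.5] [-0.002, -0.003, -0.263] rows>=4.4
[-173.1, -493.5, -187.2] [-0.002, -0.004, -0.525] rows>=6.1
[-173.6, -493.0, -2.2] [-0.002, -0.004, -0.525] rows>=3.7
```

{"method": "carry_out", "body": {
  "deltas": [
    [0,[0,0,-10],[0,0,0]],
    [0,[0,0,-50],[0,0,0]],
    [0,[0,0,-95],[0,0,0]],
    [0,[0,0,-140],[0,0,0]],
    [0,[-7,-35,-175],[0,0,-0.05]],
    [0,[-14,-75,-187],[0,0,-0.1]],
    [0,[-22,-118,-187],[0,0,-0.15]],
    [0,[-31,-165,-187],[0,0,-0.2]],
    [0,[-40,-210,-187],[0,0,-0.26]],
    [0,[-60,-253,-187],[0,0,-0.31]],
    [0,[-81,-297,-187],[0,0,-0.36]],
    [0,[-102,-341,-187],[0,0,-0.4]]
  ]
}}

```text
time_s: 23.35
tcp_pos: [0.5274, 0.239, 0.2392]
eef_rot: [-179.9, -0.1, -7.1]
contact_force: [1.7, 0.0, -1.9]
gripper_width: 0.0623
gripper_force: 35.0
```

```bash
python3 -c "
from h import *
plan([(543,405,240,0),(543,405,130,0)])"
```

```text
t 23.35 tcp [527.4 239.  239.2] rot [-1.7995e+02 -1.3000e-01 -7.0500e+00] w 62.3 F 35.0
[-4.9, -166.6, -0.6] [-0.001, -0.002, -0.123] rows>=3.3
[-5.1, -166.5, 109.4] [-0.001, -0.002, -0.123] rows>=2.2
```

{"method": "carry_out", "body": {
  "deltas": [
    [0,[-1,-40,0],[0,0,-0.04]],
    [0,[-2,-80,0],[0,0,-0.08]],
    [0,[-4,-120,0],[0,0,-0.123]],
    [0,[-5,-150,0],[0,0,-0.123]],
    [0,[-5,-164,10],[0,0,-0.123]],
    [0,[-5,-164,40],[0,0,-0.123]],
    [0,[-5,-164,80],[0,0,-0.123]],
    [0,[-5,-164,110],[0,0,-0.123]],
    [0,[-5,-164,125],[0,0,-0.123]],
    [0,[-5,-164,130],[0,0,-0.123]],
    [0,[-5,-164,130],[0,0,-0.123]]
  ]
}}

```text
time_s: 24.45
tcp_pos: [0.544, 0.4007, 0.1093]
eef_rot: [-180.0, -0.2, -0.1]
contact_force: [-0.0, -0.4, -1.0]
gripper_width: 0.0621
gripper_force: 35.0
```

```bash
python3 -c "
from h import *
p,d,c=cap('wrist'); cv2.imwrite('pics/w4.png',p[:,:,::-1])
plan([(543,405,57,0)])"
```

```text
t 24.5 tcp [544.4 401.2 110.3] rot [-1.799e+02 -2.300e-01 -1.000e-01] w 62.0 F 35.0
[-1.6, -3.7, 53.3] [-0.002, -0.004, -0.002] rows>=1.1
```

View pics/w4.png

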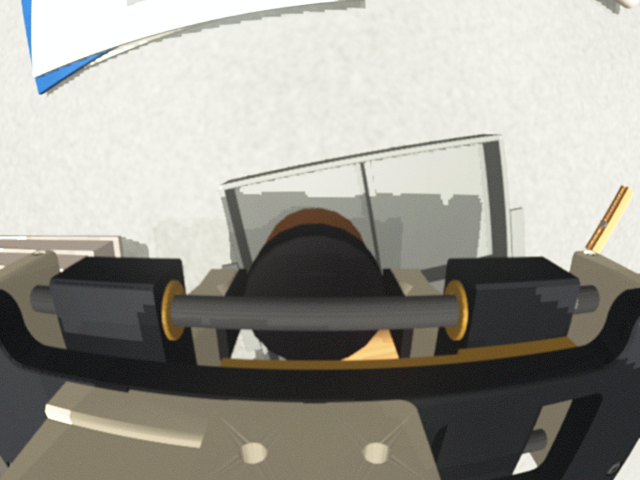

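The jar (314,290) is over the left rear compartment, which spans about columns 238–372. Lowering it.

{"method": "carry_out", "body": {
  "deltas": [
    [0,[-1.5,-4,15],[0,-0.003,0]],
    [0,[-1.5,-4,28],[0,-0.003,0]],
    [0,[-1.5,-4,39],[0,-0.003,0]],
    [0,[-1.5,-4,47],[0,-0.003,0]],
    [0,[-1.5,-4,52],[0,-0.003,0]],
    [0,[-1.5,-4,54],[0,-0.003,0]],
    [0,[-1.5,-4,54],[0,-0.003,0]],
    [0,[-1.5,-4,54],[0,-0.003,0]]
  ]
}}

```text
time_s: 25.3
tcp_pos: [0.5422, 0.4044, 0.0563]
eef_rot: [-180.0, 0.0, -0.1]
contact_force: [-4.2, -3.5, 10.1]
gripper_width: 0.0621
gripper_force: 35.0
```

{"method": "carry_out", "body": {
  "deltas": [
    [0.9,[0,0,0],[0,0,0]],
    [0.9,[0,0,0],[0,0,0]],
    [0.9,[0,0,0],[0,0,0]],
    [0.9,[0,0,0],[0,0,0]],
    [0.9,[0,0,-30],[0,0,0]],
    [1,[0,0,-70],[0,0,0]],
    [1,[0,0,-110],[0,0,0]],
    [1,[0,0,-150],[0,0,0]],
    [1,[0,0,-180],[0,0,0]],
    [1,[0,0,-180],[0,0,0]]
  ]
}}

```text
time_s: 26.3
tcp_pos: [0.5444, 0.4063, 0.2408]
eef_rot: [-179.6, -0.4, -0.1]
contact_force: [0.3, -0.3, -0.6]
gripper_width: 0.0875
gripper_force: 0.0
```

```bash
python3 -c "
from h import *
print(r.get_state()['contact_force'])
plan([(432.5,111,235,-53.3),(432.5,111,121,-53.3)])"
```

```text
[ 0.34708324 -0.25841125 -0.60572557]
t 26.3 tcp [544.4 406.3 240.8] rot [-1.7961e+02 -3.6000e-01 -7.0000e-02] w 87.5 F 0.0
[-111.5, 295.5, 3.1] [-0.009, -0.003, 0.929] rows>=6.3
[-112.2, 296.3, 117.1] [-0.009, -0.003, 0.929] rows>=2.3
```

{"method": "carry_out", "body": {
  "deltas": [
    [1,[-17,46,0],[0,0,0.1]],
    [1,[-34,92,0],[0,0,0.23]],
    [1,[-51,138,0],[0,0,0.36]],
    [1,[-68,184,0],[0,0,0.5]],
    [1,[-85,228,0],[0,0,0.63]],
    [1,[-100,268,0],[0,0,0.77]],
    [1,[-112,296,5],[0,0,0.9]],
    [1,[-112,296,15],[0,0,0.929]],
    [1,[-112,296,30],[0,0,0.929]],
    [1,[-112,296,30],[0,0,0.929]],
    [1,[-112,296,30],[0,0,0.929]]
  ],
  "squeeze": 40
}}

```text
time_s: 27.4
tcp_pos: [0.43, 0.1091, 0.2047]
eef_rot: [180.0, 0.0, -53.3]
contact_force: [0.7, 0.8, 0.5]
gripper_width: 0.0879
gripper_force: 0.0
```

```bash
python3 -c "
from h import *
plan([(432.5,110.8,121,-53.3)])"
```

```text
t 27.4 tcp [430.  109.1 204.7] rot [ 1.7996e+02  3.0000e-02 -5.3290e+01] w 87.9 F 0.0
[0.2, -3.1, 83.7] [0.001, 0.0, 0.0] rows>=1.7
```

{"method": "carry_out", "body": {
  "deltas": [
    [1,[0,-2.5,20],[0,0,0]],
    [1,[0,-2.5,45],[0,0,0]],
    [1,[0,-2.5,68],[0,0,0]],
    [1,[0,-2.5,80],[0,0,0]],
    [1,[0,-2.5,84],[0,0,0]],
    [1,[0,-2.5,84],[0,0,0]],
    [0,[0,-2.5,84],[0,0,0]],
    [0,[0,-2.5,84],[0,0,0]],
    [0,[0,-2.5,84],[0,0,0]],
    [0,[0,-2.5,84],[0,0,0]],
    [0,[0,-2.5,84],[0,0,0]],
    [0,[0,-2.5,84],[0,0,0]]
  ]
}}

```text
time_s: 28.6
tcp_pos: [0.4319, 0.1106, 0.1209]
eef_rot: [-180.0, 0.0, -53.3]
contact_force: [0.2, -1.1, 0.0]
gripper_width: 0.0452
gripper_force: 0.0
```

{"method": "carry_out", "body": {
  "deltas": [
    [0,[0,0,0],[0,0,0]],
    [0,[0,0,0],[0,0,0]],
    [0,[0,0,0],[0,0,0]]
  ]
}}

```text
time_s: 28.9
tcp_pos: [0.432, 0.1107, 0.1209]
eef_rot: [-180.0, 0.0, -53.3]
contact_force: [0.9, 0.4, 0.1]
gripper_width: 0.0395
gripper_force: 40.0
```

```bash
python3 -c "
from h import *
plan([(432.5,110.8,220,-53.3),(540,200,225,-65),(561,311.5,220,-79)])"
```

```text
t 28.9 tcp [432.  110.7 120.9] rot [-1.7996e+02  4.0000e-02 -5.3330e+01] w 39.5 F 40.0
[0.1, -0.5, -99.1] [-0.001, 0.001, -0.0] rows>=2.0
[-7.2, -140.0, -104.0] [-0.001, 0.001, 0.204] rows>=2.8
[-84.1, -223.4, -98.9] [-0.0, 0.001, 0.448] rows>=2.3
```

{"method": "carry_out", "body": {
  "deltas": [
    [0,[0,0,-10],[0,0,0]],
    [0,[0,0,-35],[0,0,0]],
    [0,[0,0,-65],[0,0,0]],
    [0,[-1,-15,-92],[0,0,0.02]],
    [0,[-2,-45,-102],[0,0,0.07]],
    [0,[-4,-78,-102],[0,0,0.12]],
    [0,[-6,-110,-102],[0,0,0.17]],
    [0,[-9,-140,-102],[0,0,0.21]],
    [0,[-30,-165,-102],[0,0,0.28]],
    [0,[-53,-190,-102],[0,0,0.35]],
    [0,[-75,-214,-102],[0,0,0.43]],
    [0,[-84,-223,-100],[0,0,0.448]]
  ]
}}

```text
time_s: 30.1
tcp_pos: [0.5605, 0.3133, 0.2202]
eef_rot: [179.9, 0.0, -79.1]
contact_force: [0.5, -0.5, -4.4]
gripper_width: 0.039
gripper_force: 40.0
```

{"method": "carry_out", "body": {
  "deltas": [
    [0,[0,0,5],[0,0,0]],
    [0,[0,0,20],[0,0,0]],
    [0,[0,0,35],[0,0,0]],
    [0,[0,0,42],[0,0,0]],
    [0,[0,0,45],[0,0,0]],
    [0,[0,0,45],[0,0,0]]
  ]
}}

```text
time_s: 30.7
tcp_pos: [0.5605, 0.3106, 0.1759]
eef_rot: [180.0, 0.0, -79.0]
contact_force: [0.3, 0.2, -4.0]
gripper_width: 0.0395
gripper_force: 40.0
```

```bash
python3 -c "
from h import *
p,d,c=cap('wrist'); cv2.imwrite('pics/w5.png',p[:,:,::-1])
p,d,c=cap('scene'); cv2.imwrite('pics/s5.png',cv2.resize(p[180:340,380:600,::-1],None,fx=3,fy=3))
plan([(561,311.5,125.5,-79)])"
```

```text
t 30.8 tcp [560.9 311.1 176.7] rot [-1.7996e+02  6.0000e-02 -7.9000e+01] w 39.2 F 40.0
[-0.4, -0.1, 51.2] [-0.001, 0.001, 0.0] rows>=1.0
```

View pics/w5.png

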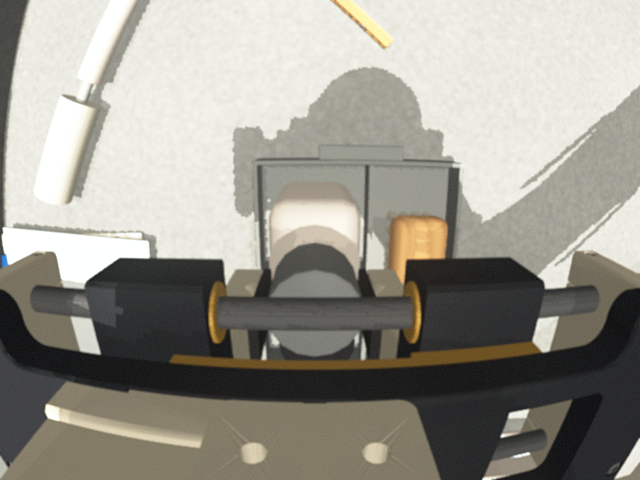

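View pics/s5.png

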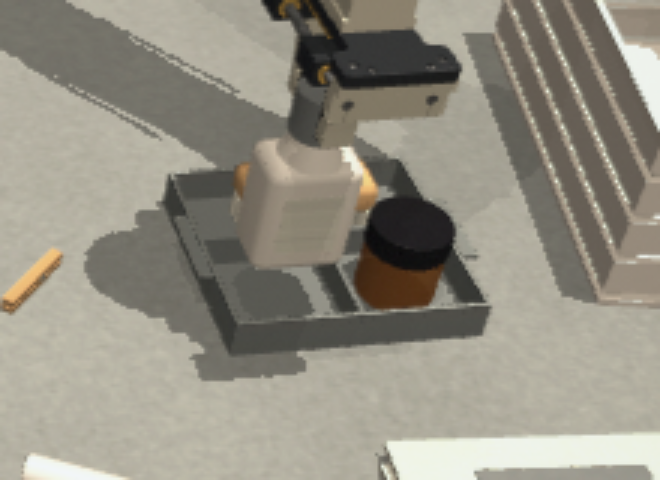

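The wrist view shows the bottle (315,220) inside its compartment (columns 265–365), with the brush at (418,240) in the long one. The scene crop shows the jar (405,255) seated. Lowering the bottle.

{"method": "carry_out", "body": {
  "deltas": [
    [0,[0,0,14],[0,0,0]],
    [0,[0,0,27],[0,0,0]],
    [0,[0,0,38],[0,0,0]],
    [0,[0,0,45],[0,0,0]],
    [0,[0,0,49],[0,0,0]],
    [0,[0,0,51],[0,0,0]],
    [0,[0,0,51],[0,0,0]],
    [0,[0,0,51],[0,0,0]]
  ]
}}

```text
time_s: 31.6
tcp_pos: [0.5608, 0.3114, 0.1253]
eef_rot: [-180.0, 0.1, -79.0]
contact_force: [0.1, -0.4, -5.2]
gripper_width: 0.0395
gripper_force: 40.0
```

{"method": "carry_out", "body": {
  "deltas": [
    [0.8,[0,0,0],[0,0,0]],
    [0.8,[0,0,0],[0,0,0]],
    [0.8,[0,0,0],[0,0,0]],
    [0.8,[0,0,0],[0,0,0]],
    [0.8,[0,0,-20],[0,0,0]],
    [0.8,[0,0,-50],[0,0,0]],
    [0.8,[0,0,-90],[0,0,0]],
    [0.8,[10,-40,-110],[0,0,0]],
    [0.8,[40,-80,-110],[0,0,0]],
    [0.8,[80,-110,-110],[0,0,0]],
    [0.8,[120,-140,-110],[0,0,0]],
    [0.8,[150,-170,-110],[0,0,0]]
  ]
}}

```text
time_s: 32.8
tcp_pos: [0.7576, 0.1941, 0.235]
eef_rot: [-180.0, 0.0, -79.0]
contact_force: [0.4, 1.0, -0.0]
gripper_width: 0.0702
gripper_force: 0.0
```

```bash
python3 - <<'E'
from h import *
s=r.get_state(); print(s['tcp_pos'],s['contact_force'])
im=[]
for n in('top','scene'):
    p,d,c=cap(n); im.append(p[:,:,::-1]); w=pts(d,c).reshape(-1,3)*1000
    for k,x,y,lo,hi,R in(('carton',521,-402,90,115,60),('sprayhead',524,-300,135,175,60),('jar',543,405,60,85,45),('cap',561,311,140,160,40),('brush',466,342,45,62,65),('soap',424,-8,20,35,45),('mug',792,8,80,100,60),('small',520,-354,26,40,130),('large',513,351,26,38,140)):
        q=w[(np.hypot(w[:,0]-x,w[:,1]-y)<R)&(w[:,2]>lo)&(w[:,2]<hi)]
        if len(q): print(n,k,len(q),'z98',np.percentile(q[:,2],98).round(1),np.round(np.hstack(cv2.minAreaRect(q[:,:2].astype(np.float32))),1))
o=np.hstack([cv2.resize(im[1][180:300,120:300],(390,260)),cv2.resize(im[1][170:310,380:590],(390,260))]); cv2.imwrite('pics/end.png',o)
E
```

```text
[0.75759641 0.19405576 0.23501109] [ 0.40702463  0.95635125 -0.04694433]
top carton 636 z98 106.2 [ 521.3 -402.5   76.    45.6   89.4]
top sprayhead 352 z98 171.1 [ 520.3 -295.    70.4   23.9   89.5]
top cap 260 z98 155.6 [559.8 310.6  38.7  38.8  32.6]
top brush 300 z98 58.6 [470.8 309.1  47.9  42.6  12.3]
top soap 298 z98 29.6 [424.4  -7.   35.4  58.5  81.3]
top mug 226 z98 94.2 [791.1   7.8  73.6  74.8  53.6]
top small 666 z98 38.1 [ 485.8 -353.   219.2  168.7   89. ]
top large 547 z98 36.8 [526.  295.5 196.5 114.1  22. ]
scene carton 539 z98 104.7 [ 524.5 -402.5   76.9   50.5   89.3]
scene sprayhead 495 z98 169.5 [ 524.7 -294.9   29.5   71.3    1.7]
scene jar 508 z98 75.0 [543.3 403.5  63.3  64.9  30.2]
scene cap 162 z98 155.0 [560.7 312.5  38.8  33.6  67.7]
scene brush 167 z98 57.2 [467.  380.2  32.9  52.4  72.9]
scene soap 194 z98 29.4 [426.   -6.1  34.3  59.5  80.6]
scene mug 421 z98 91.7 [794.9   8.2  76.   75.7  46.8]
scene small 763 z98 39.4 [ 486.4 -352.4  221.5  175.5   89.1]
scene large 830 z98 37.0 [519.4 352.2 181.7 222.6  13.9]
```

View pics/end.png

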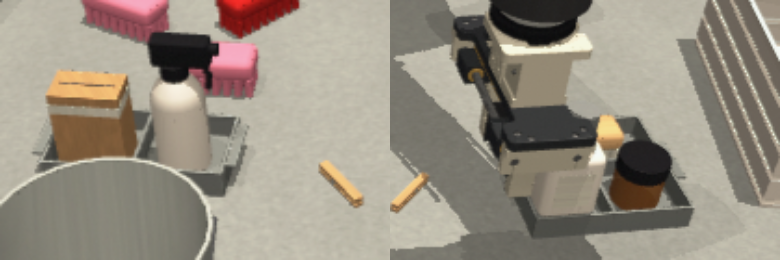

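All five things stand in their own compartments, with tops about 4 mm higher than on the counter. Soap and mug haven't moved, and the arm is clear. Handing in.

```bash
python3 -c "
from plant import r
print(r.close_job())"
```

```text
the job is handed in; nothing more can be done
None
```

Both kits are made up and the job was handed in at about 33 s of the 136 s allowed. The last camera check showed all five things in their compartments, soap and mug unmoved and the arm clear; the hand-in returned no verdict.

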